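# Let the drum filter back and lock it with the pawl

## Task

Press down gently on the round pad at the tail of the filter's ratchet pawl, no harder than it takes to lift its nose clear of the toothed wheel, and let the drum turn back by itself, without touching wheel or drum, until its handle has nearly come up to the pointer post at the top. Then let the pawl drop so that it catches the wheel and locks the drum with the handle up at the pointer, as nearly in line as the teeth allow; leave everything else where it is.

Things in the scene. Friction and masses are not known exactly. Their poses are not given: they have to be found in the camera images.
- filter: Bench drum filter, fixed: grey tray 300 (x) x 340 (y) mm, 22 mm rim, two upright aluminium cheeks carrying a horizontal drum 104 mm across, 156 mm long. Origin under the tray's middle, z up, x from the pawl side to the far side, y along the axle, which is 95 mm above the origin.
- wheel_centre (a point): Centre of the steel ratchet wheel on the drum's -y end, outside the cheek: 100 mm across, 12 mm thick, 12 saw teeth about 12 mm deep. Wheel and drum turn together.
- wheel (a joint): Turn of wheel and drum, rad; 0 at the start, grows as they turn back. The pawl can hold them at 0, 0.524, 1.047, 1.571 ... With the pawl clear they turn back by themselves at about 0.4, later 0.28 rad/s, to an end at 3.4; they cannot be wound up again without touching them. A pawl dropped between two of these values slides in and catches at the next; best dropped about half-way.
- pawl (a joint): Tilt of the pawl, rad. 0: its nose rests at the bottom of a tooth gap. Positive: tail pressed down, nose up. The nose clears the tooth tips from about 0.215; a hard stop is at 0.265. A spring drives it back to 0: it stays up only while pressed.
- pawl_pivot (a point): Pivot of the pawl, 147 mm above the bench. The pawl is a dark steel seesaw bar 12 mm wide in the wheel's plane: nose 52 mm from the pivot towards filter +x, resting in a tooth gap on top of the wheel; tail stepped 12 mm lower, reaching 70 mm towards -x, out over the tray.
- pawl_tail (a point): Point on the top of the pawl's tail bar (138.5 mm above the bench), 55 mm from the pivot, straight under a round flat steel pad 26 mm across. The pad's adjusting screw is set at random: the pad's top is anywhere from 7.5 to 25.5 mm above this point, to be found by touch. It goes down 12 mm to nose clear, 14.5 mm to the stop. Push: 4 N at first, 6 to 9 on the way, about 6 when clear; over 18 N bends the pawl.
- drum_handle (a point): Middle of the top of the drum's steel bridge handle: 52 mm long along the axle, 12 mm wide, standing 28 mm off the drum, 80 mm from the axle, at y = 46 mm of the filter. It starts 57 to 126 degrees (varies) over from the top towards filter +x and comes up and back towards -x as the wheel turns back, by the same angle; some tooth always brings it within 15 degrees of the top.
- pointer (a point): Top of the slim steel pointer post, 10 mm wide, on the +y cheek: 172 mm above the bench, straight over the axle, at y = 88 mm of the filter.
- coupling: Bystander: loose white pipe coupling, 38 mm across, 24 mm high, on the filter's tray. Origin under its middle.
- spanner: Bystander: loose spanner, 150 mm long, lying on the filter's tray beyond the drum. Origin under its middle, x along it.
- beaker: Bystander: loose glass beaker, 72 mm across, 90 mm high. Origin under its middle.
- wash_bottle: Bystander: loose white bottle, 60 mm across, 160 mm high. Origin under its middle.
- feed_jar: Bystander: loose clear jar, 64 mm across, 85 mm high. Origin under its middle.
- bowl: Bystander: loose white bowl, 110 mm across, 40 mm high. Origin under its middle.
- screwdriver: Bystander: loose screwdriver, 180 mm long. Origin under its middle, x along it.

How it is judged:
On the way, in this order (a step that is already met when the one before it is completed fails the run):
1. the pawl's nose is held up clear of the teeth by pressing its pad (value of joint pawl above 0.2 rad and contact force between the fingers and pawl above 0.5 N), for 0.2 s.
2. the drum has turned back past the first tooth (value of joint wheel above 0.7 rad), for 0.1 s.
At the end, for the whole second after the job is handed in: The drum stands still with the top of its handle up at the pointer, within 26 mm of straight above the axle (19 degrees; the nearest tooth gives 15 or less), and the pawl is down in a tooth gap (tilt below 0.06 rad) (x of drum_handle in the frame of filter between -0.026 and 0.026 m and z of drum_handle in the frame of filter above 0.15 m and velocity of joint wheel between -0.05 and 0.05 rad/s and value of joint pawl below 0.06 rad); the robot touches nothing.
It fails at once if the pawl is pushed with more than 18 N (contact force between any of the fingers, the arm and pawl above 18 N).
It fails at once if the robot touches the wheel or the drum (contact force between any of the fingers, the arm and wheel above 1 N).
It fails at once if a bystander is shifted by more than 30 mm (distance of any of coupling, spanner, beaker, wash_bottle, feed_jar, bowl, screwdriver from where it was at the start of the episode above 0.03 m).
It also fails if it takes over 48 s, if anything falls off the work surface, if the arm or the gripper's body presses on something with over 40 N, if the wrist force passes 120 N, or if a joint passes its speed limit or range.

## Robot

A 7-joint arm with a two-finger parallel gripper is mounted at the origin on the work surface. World frame = base frame: x ahead of the robot, y to its left, z up, the work surface at z = 0. Lengths are in m, angles in rad, forces in N, time in s.
With the tool pointing down it reaches from about 0.4 to 0.85 m from the base axis. Payload 10.4 kg.
Tool frame: the origin (TCP) lies at the very end of the fingers, on their centre line; the grasp point (between the pads) lies 19 mm behind it; x points along the fingers, z is the direction in which the jaws open and shut, and the axes are right-handed (so a half turn about x gives the same grasp; the last joint's range is limited). The gripper opens to 85 mm and grips with 20 to 120 N. Pads are 22 mm wide; open, the fingers measure 114 mm over their backs; the gripper's body (76 mm by 85 mm) begins 54 mm behind the grasp point. The pads swing forward as they close: fully open they stand 13 mm farther back than shut.
Start: joints at [1.157, 0.332, -0.065, 1.46, 0.022, 1.35, -0.088], TCP at [0.238, -0.578, 0.231] pointing down, gripper open.
Joint ranges: [-2.6, 2.6], [-0.5, 2.12], [-1.47, 1.34], [0.16, 2.42], [-1.27, 4.41], [0.06, 2.06], [-2.6, 2.6]. Speed limits (rad/s): [2.22, 2.22, 2.79, 2.79, 3.14, 3.14, 3.14].

## Interface

Orientations are given as [roll, pitch, yaw] about the fixed x, y, z axes, in that order (R = Rz(yaw) Ry(pitch) Rx(roll)).
In Python, from plant import state, read_camera, hand_in gives the robot as it stands.
- The arm moves only by the shell command python3 -m pendant 'ROWS'. ROWS is JSON, a list of rows, each a list of 3 entries, a list of its own where there are three numbers: the shift along the tool's x, y, z in cm, then the turn, a rotation vector about the tool's x, y, z in degrees, then the finger opening in cm, from 0 to 8.54. A call has exactly 5 rows; each row is the pose to reach, as a shift and turn from the pose measured when the call began, along the tool's axes at that moment; what a row does not reach only later rows make up. A row lasts 1/12 s, in which the tool goes at most 41.7 mm and 7.16 degrees, less where a joint would pass 70% of its speed; a pose out of reach is approached as far as the arm can. A call with a gripper value outside its range is refused whole. The fingers move at their own pace and stop on an object; the grip force is fixed at half the most. Time passes only in rows, so rows that repeat a pose let the fingers close, or fill a call up. It gives the time, the measured TCP pose, the force and the opening at its end, in the units of the state.
- state(): the state, without advancing time (a new reading comes with each control period).
- read_camera(name): name is "scene" or "top" or "wrist"; returns a dict with "color" (420x560x3 uint8, blue, green, red), "fx", "fy", "cx", "cy" (pixels), "T" (4x4, takes a point from camera to world coordinates); the wrist camera has in their place "mount" (4x4, takes a point from camera to tool coordinates, whose origin is the TCP and whose axes are the tool frame's). Camera axes: x right, y down, z forward; pixel columns grow to the right and rows downward; lengths in m; the calibration is good to about 2 mm. A picture is of the moment at which its call begins: read the wrist's pose just before it. There is no depth.
- hand_in(): hands the job in, once; it reports no verdict.
The state is a dict: "time_s": time; "qpos": joint angles; "joint_vel": joint speeds; "effort": joint torques, N m; "eef_pos": TCP position; "tcp_rot": TCP orientation; "ft_force": force on the tool from outside, world axes, zero at the start; "moment": the same for the moment, N m; "gripper_width": finger opening in m.
Only numpy, scipy, OpenCV 4.12 (cv2) and the standard library are available. Lean on these libraries where they do the work, as an engineer would, in place of code of your own. Each camera call takes 0.05 s, during which the arm holds its last target.

## Working session

There is one attempt and no reset: what is moved stays moved. The work goes in short steps, Python scripts to look and compute and a shell command to move; the robot and the scene stay as the last step left them, time stands still between calls to the robot, and variables do not carry over. Pictures are saved under pics/ and viewed, and the job is handed in when it is done.

```bash
mkdir -p pics; ls; python3 - <<'E'
from plant import state, read_camera
import cv2,numpy as np
s=state(); print({k:np.round(v,3).tolist() for k,v in s.items()})
for n in ("scene","top","wrist"):
    c=read_camera(n); cv2.imwrite(f"pics/{n}0.png",c["color"]); print(n,c["fx"],c["fy"],c["cx"],c["cy"]); print(np.round(c.get("T",c.get("mount")),4).tolist())
print(state()["time_s"])
E
```

```text
pics
{'time_s': 0.0, 'qpos': [1.157, 0.333, -0.065, 1.461, 0.022, 1.35, -0.088], 'joint_vel': [0.001, 0.0, 0.001, -0.0, 0.001, -0.0, -0.0], 'effort': [-0.0, -62.545, 0.049, -39.16, 0.016, 0.01, 0.0], 'eef_pos': [0.238, -0.578, 0.23], 'tcp_rot': [-3.09, 1.569, 2.013], 'ft_force': [0.695, -0.238, 0.362], 'moment': [-0.003, -0.013, 0.035], 'gripper_width': 0.085}
scene 396.3751274300925 396.3751274300925 281.7229676106548 211.51298925725646
[[-0.8166, 0.3671, -0.4454, 1.0737], [0.5769, 0.4958, -0.6491, 0.7433], [-0.0174, -0.787, -0.6167, 0.8248], [0.0, 0.0, 0.0, 1.0]]
top 476.31147618393265 476.31147618393265 285.1024107348602 214.8603805392899
[[-0.0132, -0.9889, 0.1482, 0.3943], [-0.9999, 0.0129, -0.0032, 0.0156], [0.0013, -0.1482, -0.989, 1.2836], [0.0, 0.0, 0.0, 1.0]]
wrist 355.80368230804726 355.80368230804726 278.16365024627333 209.1216868690784
[[-0.0003, -0.2809, 0.9597, -0.1423], [0.0001, -0.9597, -0.2809, 0.0722], [1.0, -0.0, 0.0003, -0.0001], [0.0, 0.0, 0.0, 1.0]]
0.15
```

View pics/scene0.png

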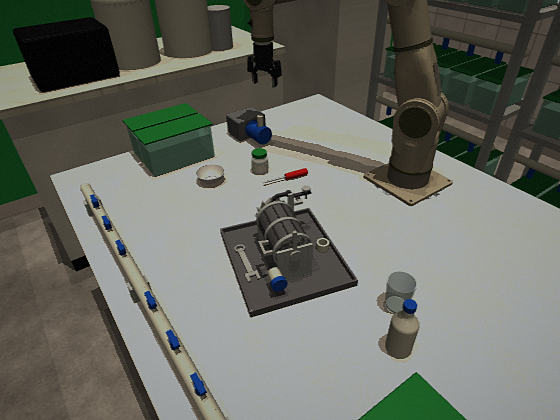

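View pics/top0.png

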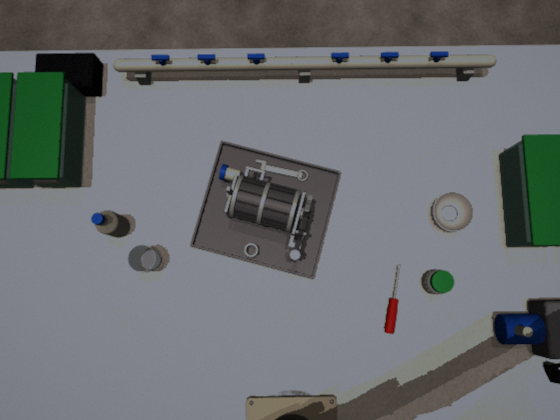

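View pics/wrist0.png

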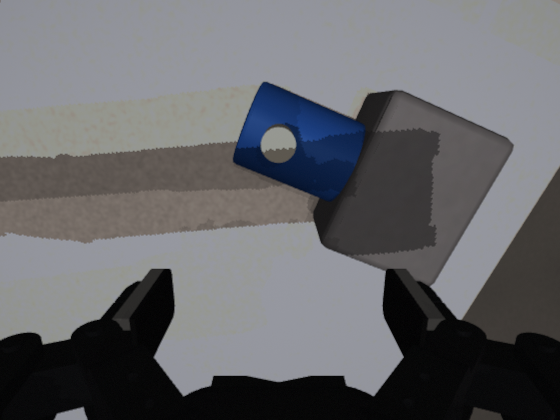

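```bash
python3 - <<'E'
import cv2
a=cv2.imread("pics/top0.png")[130:290,180:350]; cv2.imwrite("pics/topz.png",cv2.resize(a,None,fx=3.7,fy=3.7,interpolation=cv2.INTER_CUBIC))
a=cv2.imread("pics/scene0.png")[170:320,210:370]; cv2.imwrite("pics/scenez.png",cv2.resize(a,None,fx=4,fy=4,interpolation=cv2.INTER_CUBIC))
E
```

```text
(no output)
```

View pics/topz.png

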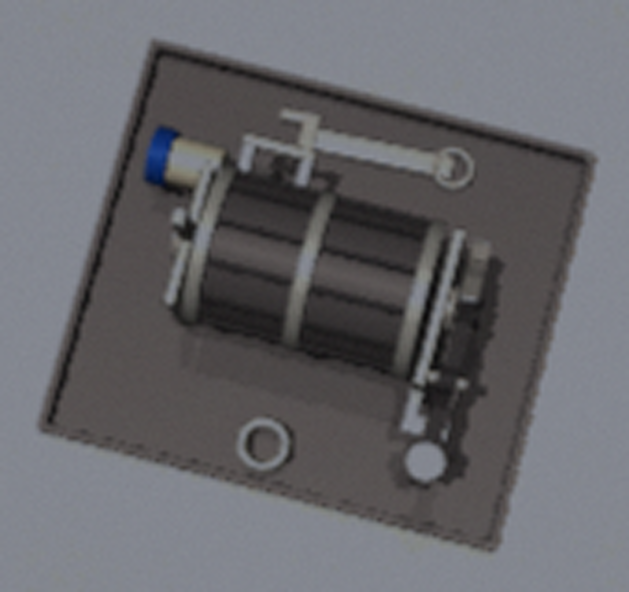

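View pics/scenez.png

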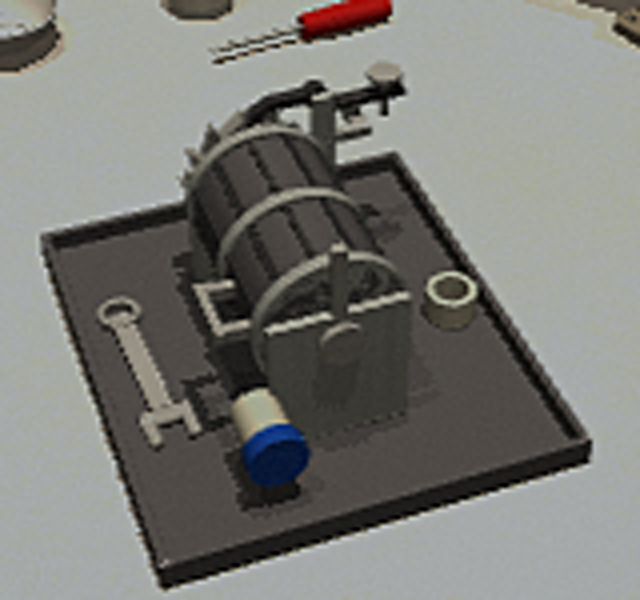

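```bash
cat > h.py <<'E'
import numpy as np,cv2
from plant import state, read_camera
K={"scene":(396.3751274,281.72296761,211.512989257),"top":(476.311476,285.10241,214.86038)}
T={"scene":np.array([[-0.8166,0.3671,-0.4454,1.0737],[0.5769,0.4958,-0.6491,0.7433],[-0.0174,-0.787,-0.6167,0.8248],[0,0,0,1]]),
"top":np.array([[-0.0132,-0.9889,0.1482,0.3943],[-0.9999,0.0129,-0.0032,0.0156],[0.0013,-0.1482,-0.989,1.2836],[0,0,0,1]])}
def ray(n,u,v):
    f,cx,cy=K[n]; d=T[n][:3,:3]@np.array([(u-cx)/f,(v-cy)/f,1]); return T[n][:3,3],d/np.linalg.norm(d)
def onz(n,u,v,z):
    o,d=ray(n,u,v); return o+d*(z-o[2])/d[2]
def onplane(n,u,v,p,nn):
    o,d=ray(n,u,v); return o+d*(np.dot(p-o,nn)/np.dot(d,nn))
def tri(a,b):
    (o1,d1),(o2,d2)=a,b
    A=np.stack([d1,-d2],1); t=np.linalg.lstsq(A,o2-o1,rcond=None)[0]
    p,q=o1+t[0]*d1,o2+t[1]*d2; return (p+q)/2,np.linalg.norm(p-q)
def proj(n,p):
    f,cx,cy=K[n]; q=T[n][:3,:3].T@(np.asarray(p)-T[n][:3,3]); return f*q[0]/q[2]+cx,f*q[1]/q[2]+cy
E
python3 - <<'E'
from h import *
im=cv2.imread("pics/top0.png"); g=cv2.cvtColor(im,cv2.COLOR_BGR2GRAY)
m=np.zeros_like(g); m[130:290,180:350]=(g[130:290,180:350]<105)*255
m=cv2.morphologyEx(m,cv2.MORPH_CLOSE,np.ones((3,3)))
c=max(cv2.findContours(m,0,2)[0],key=cv2.contourArea)
q=cv2.approxPolyDP(cv2.convexHull(c),6,True)[:,0]; print(q.tolist())
P=np.array([onz("top",*p,0.022) for p in q]); print(np.round(P,4).tolist())
print([round(np.linalg.norm(P[i]-P[i-1]),4) for i in range(len(P))], P.mean(0))
# pad
def pad(n,x0,y0,x1,y1,th):
    im=cv2.imread(f"pics/{n}0.png"); g=cv2.cvtColor(im,cv2.COLOR_BGR2GRAY)[y0:y1,x0:x1]
    print(g.tolist()) if 0 else None
    m=(g>th).astype(np.uint8)
    k,l,st,ce=cv2.connectedComponentsWithStats(m); print(n,st.tolist(),(ce+[x0,y0]).round(2).tolist())
pad("top",286,246,304,264,115)
pad("scene",298,183,314,196,110)
pad("scene",298,183,314,196,130)
E
```

```text
[[221, 141], [340, 172], [313, 278], [190, 245]]
[[0.7904, 0.1845, 0.022], [0.6991, -0.1391, 0.022], [0.4147, -0.0595, 0.022], [0.5058, 0.2648, 0.022]]
[np.float64(0.2957), np.float64(0.3362), np.float64(0.2953), np.float64(0.3369)] [0.60249417 0.06268049 0.022     ]
top [[0, 0, 18, 18, 247], [5, 0, 3, 1, 3], [4, 4, 10, 10, 74]] [[294.53, 254.66], [292.0, 246.0], [294.51, 254.31]]
scene [[0, 6, 14, 7, 65], [0, 0, 16, 13, 143]] [[304.4, 192.52], [306.0, 187.4]]
scene [[0, 5, 14, 8, 72], [0, 0, 16, 13, 136]] [[304.44, 192.22], [306.06, 187.29]]
```

```bash
python3 - <<'E'
from h import *
c=np.array([0.6025,0.0627,0]); yaw=np.radians(-15.7)
R=np.array([[np.cos(yaw),-np.sin(yaw),0],[np.sin(yaw),np.cos(yaw),0],[0,0,1]])
p,e=tri(ray("top",294.5,254.3),ray("scene",306,188.4)); print("pad tri",p,e,"filter",R.T@(p-c))
for z in (.146,.155,.164):
    q=onz("top",294.5,254.3,z); print(z,q.round(4),(R.T@(q-c)).round(4))
# handle ends: topz pixel coordinates
for s,u,v in (("top",180+278/3.7,130+144/3.7),("scene",210+202/4,170+308/4)):
    q=R.T@(onplane(s,u,v,c+R@[0,.046,.095],R[:,1])-c); print(s,q.round(4),"r",np.hypot(q[0],q[2]-.095).round(4),"deg",np.degrees(np.arctan2(q[0],q[2]-.095)).round(1))
p,e=tri(ray("top",180+278/3.7,130+144/3.7),ray("scene",210+202/4,170+308/4)); print(R.T@(p-c),e)
# spanner/pointer check
for z in(.172,): print("pointer px",proj("top",c+R@[0,.088,z]),proj("scene",c+R@[0,.088,z]))
s=state(); 
from scipy.spatial.transform import Rotation as Ro
print(Ro.from_euler("xyz",s["tcp_rot"]).as_matrix().round(3))
E
```

```text
pad tri [ 0.46872361 -0.00902282  0.1553676 ] 2.857297286592601e-05 filter [-0.1093772  -0.10524692  0.1553676 ]
0.146 [ 0.4694 -0.0092  0.146 ] [-0.1087 -0.1053  0.146 ]
0.155 [ 0.4688 -0.009   0.155 ] [-0.1093 -0.1053  0.155 ]
0.164 [ 0.4682 -0.0088  0.164 ] [-0.11   -0.1052  0.164 ]
top [0.0771 0.046  0.1077] r 0.0781 deg 80.7
scene [0.08   0.046  0.1144] r 0.0823 deg 76.3
[0.07777736 0.04475167 0.11226593] 0.003680696923835509
pointer px (np.float64(227.8142625187747), np.float64(188.3839680977997)) (np.float64(294.9256792182625), np.float64(233.19492697442877))
[[-0.     0.925  0.381]
 [ 0.001  0.381 -0.925]
 [-1.    -0.    -0.001]]
```

```bash
python3 -m pendant '[[[0,2.5,-2.5],[-6,0,0],0],[[0,5,-5],[-12,0,0],0],[[0,7.5,-7.5],[-18,0,0],0],[[0,10,-10],[-24,0,0],0],[[0,12.5,-12.5],[-30,0,0],0]]'; cat >> h.py <<'E'
from scipy.spatial.transform import Rotation as Ro
def togo(tx,ty,tz,yawz=-15.7):
    s=state(); M=Ro.from_euler("xyz",s["tcp_rot"]).as_matrix(); y=np.radians(yawz)
    z=np.array([np.cos(y),np.sin(y),0]); x=np.array([0,0,-1.]); G=np.stack([x,np.cross(z,x),z],1)
    print("t",s["time_s"],"pos",np.round(s["eef_pos"],4),"F",np.round(s["ft_force"],2),"w",round(s["gripper_width"],4))
    print("shift cm",(M.T@(np.array([tx,ty,tz])-s["eef_pos"])*100).round(2),"turn",Ro.from_matrix(M.T@G).as_rotvec(degrees=True).round(2))
E
python3 -c "
from h import *
togo(.4687,-.009,.23)"
```

```text
time_s: 0.57
eef_pos: [0.3062, -0.4127, 0.2306]
tcp_rot: [2.871, 1.569, 2.22]
ft_force: [1.5, -0.8, 0.6]
gripper_width: 0.0256
t 0.5667 pos [ 0.3062 -0.4127  0.2306] F [ 1.49 -0.77  0.56] w 0.0256
shift cm [  0.09  41.96 -11.55] turn [-21.62  -0.07  -0.04]
```

```bash
python3 -m pendant '[[[0,4,-1.1],[-5,0,0],0],[[0,8,-2.2],[-10,0,0],0],[[0,12,-3.3],[-15,0,0],0],[[0,16,-4.4],[-20,0,0],0],[[0,20,-5.5],[-21.6,0,0],0]]'; 
python3 -c "
from h import *
togo(.4687,-.009,.2)"
```

```text
time_s: 0.98
eef_pos: [0.3835, -0.2191, 0.2307]
tcp_rot: [2.86, 1.57, 2.591]
ft_force: [1.9, -0.6, -0.2]
gripper_width: -0.0001
t 0.9833 pos [ 0.3835 -0.2191  0.2307] F [ 1.88 -0.59 -0.19] w -0.0001
shift cm [ 3.07 22.52  2.63] turn [ 0.27 -0.06 -0.02]
```

```bash
python3 -m pendant '[[[0,4,0.5],[0,0,0],0],[[0,8,1],[0,0,0],0],[[0,12,1.5],[0,0,0],0],[[0,16,2],[0,0,0],0],[[0,19.5,2.4],[0,0,0],0]]'; 
python3 -m pendant '[[[0,2.5,0.2],[0,0,0],0],[[0,2.5,0.2],[0,0,0],0],[[0,2.5,0.2],[0,0,0],0],[[0,2.5,0.2],[0,0,0],0],[[0,2.5,0.2],[0,0,0],0]]'; 
python3 -c "
from h import *
togo(.4687,-.009,.18)
for n in ('wrist','top','scene'):
    cv2.imwrite(f'pics/{n}1.png',read_camera(n)['color'])
togo(.4687,-.009,.18)"
```

```text
time_s: 1.4
eef_pos: [0.4589, -0.0348, 0.2309]
tcp_rot: [2.557, 1.57, 2.288]
ft_force: [0.1, -0.4, 0.8]
gripper_width: -0.0001
time_s: 1.82
eef_pos: [0.4672, -0.0126, 0.2307]
tcp_rot: [-2.97, 1.57, 3.043]
ft_force: [-0.1, 0.6, -0.6]
gripper_width: -0.0002
t 1.8167 pos [ 0.4672 -0.0126  0.2307] F [-0.13  0.62 -0.61] w -0.0002
shift cm [5.07 0.39 0.06] turn [ 0.21 -0.05  0.01]
t 1.9667 pos [ 0.4673 -0.0122  0.2309] F [-0.02 -0.15 -0.7 ] w 0.0003
shift cm [5.09 0.35 0.05] turn [ 0.22 -0.03 -0.  ]
```

View pics/wrist1.png

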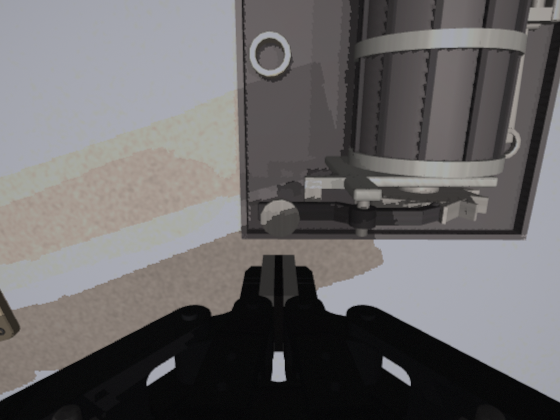

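View pics/top1.png

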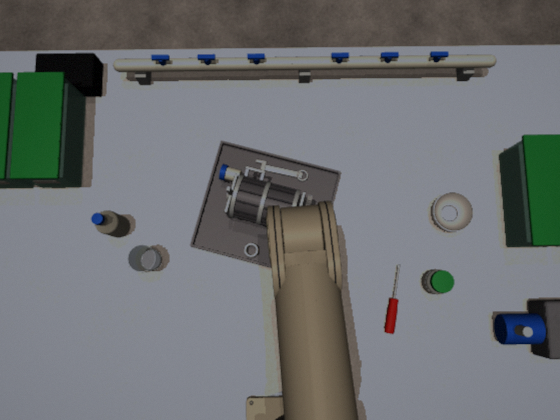

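View pics/scene1.png

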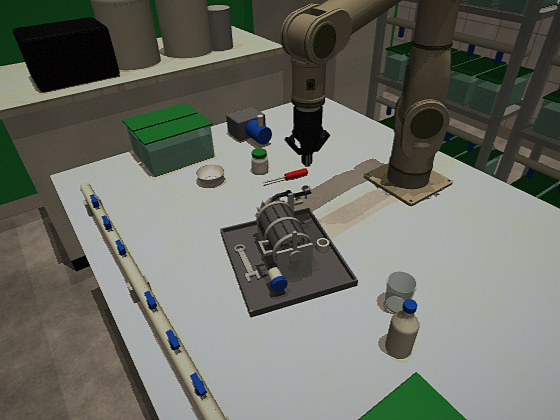

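```bash
python3 - <<'E'
from h import *
s=state(); M=np.eye(4); M[:3,:3]=Ro.from_euler("xyz",s["tcp_rot"]).as_matrix(); M[:3,3]=s["eef_pos"]
m=np.array([[-0.0003,-0.2809,0.9597,-0.1423],[0.0001,-0.9597,-0.2809,0.0722],[1,0,0.0003,-0.0001],[0,0,0,1]])
W=M@m
g=cv2.cvtColor(cv2.imread("pics/wrist1.png"),cv2.COLOR_BGR2GRAY)
print(g[218,250:310].tolist()); print(g[190:245,280].tolist())
x=255;y=195; b=(g[y:245,x:305]>100).astype(np.uint8); b=cv2.morphologyEx(b,cv2.MORPH_OPEN,np.ones((5,5)))
k,l,st,ce=cv2.connectedComponentsWithStats(b); print(st.tolist(),(ce+[x,y]).round(1).tolist())
for u,v in((280,218),):
  d=W[:3,:3]@np.array([(u-278.1637)/355.8037,(v-209.1217)/355.8037,1]);o=W[:3,3]
  for z in (.146,.155,.164): print(z,(o+d*(z-o[2])/d[2]).round(4))
  K["w"]=1
  p,e=tri((o,d/np.linalg.norm(d)),ray("scene",306,188.4)); print(p,e)
E
```

```text
[88, 61, 61, 61, 61, 61, 61, 56, 47, 52, 78, 117, 126, 128, 131, 131, 129, 126, 124, 128, 129, 113, 66, 66, 66, 66, 66, 67, 66, 66, 67, 67, 68, 67, 66, 67, 67, 67, 67, 68, 68, 68, 67, 67, 65, 66, 66, 67, 68, 60, 37, 32, 32, 33, 33, 33, 33, 33, 33, 32]
[58, 61, 62, 61, 61, 61, 61, 59, 54, 79, 128, 150, 145, 144, 144, 144, 144, 144, 143, 143, 136, 111, 81, 76, 67, 67, 67, 67, 67, 67, 67, 67, 67, 66, 67, 66, 66, 67, 67, 67, 66, 66, 66, 66, 66, 66, 65, 63, 68, 100, 126, 128, 127, 124, 123]
[[0, 0, 50, 45, 1828], [6, 5, 31, 24, 399], [0, 44, 50, 6, 273]] [[280.9, 218.4], [274.0, 209.5], [278.4, 241.7]]
0.146 [ 0.4683 -0.013   0.146 ]
0.155 [ 0.469  -0.0102  0.155 ]
0.164 [ 0.4697 -0.0074  0.164 ]
[ 0.46867276 -0.00984124  0.1550209 ] 0.0009944225266908726
```

```bash

python3 -m pendant '[[[1.5,0.27,0],[0.2,0,0],0],[[3,0.27,0],[0.2,0,0],0],[[4.5,0.27,0],[0.2,0,0],0],[[6,0.27,0],[0.2,0,0],0],[[6.5,0.27,0],[0.2,0,0],0]]'
python3 -m pendant '[[[0,0,0],[0,0,0],0],[[0,0,0],[0,0,0],0],[[0,0,0],[0,0,0],0],[[0,0,0],[0,0,0],0],[[0,0,0],[0,0,0],0]]'
python3 -c "
from h import *
togo(.4687,-.0098,.16)
w=read_camera('wrist')['color']; s=read_camera('scene')['color'][160:230,270:340]
cv2.imwrite('pics/w2.png',w);cv2.imwrite('pics/s2.png',cv2.resize(s,None,fx=7,fy=7,interpolation=2))
togo(.4687,-.0098,.16)"
```

```text
time_s: 2.38
eef_pos: [0.4669, -0.0103, 0.164]
tcp_rot: [-2.965, 1.568, 3.043]
ft_force: [-0.4, 0.3, -0.1]
gripper_width: 0.0001
time_s: 2.8
eef_pos: [0.4673, -0.0103, 0.1647]
tcp_rot: [-2.888, 1.569, 3.12]
ft_force: [0.2, 0.1, 0.4]
gripper_width: -0.0
t 2.8 pos [ 0.4673 -0.0103  0.1647] F [0.19 0.11 0.43] w -0.0
shift cm [0.47 0.09 0.12] turn [-0.04 -0.1   0.03]
t 2.9 pos [ 0.4671 -0.0103  0.1645] F [-0.31 -0.31 -0.82] w -0.0005
shift cm [0.45 0.09 0.14] turn [-0.04 -0.12  0.03]
```

View pics/w2.png

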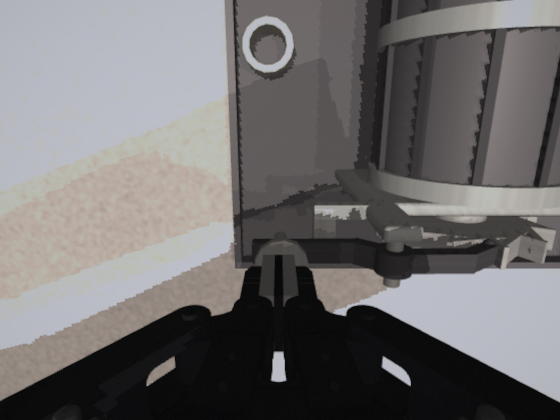

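View pics/s2.png

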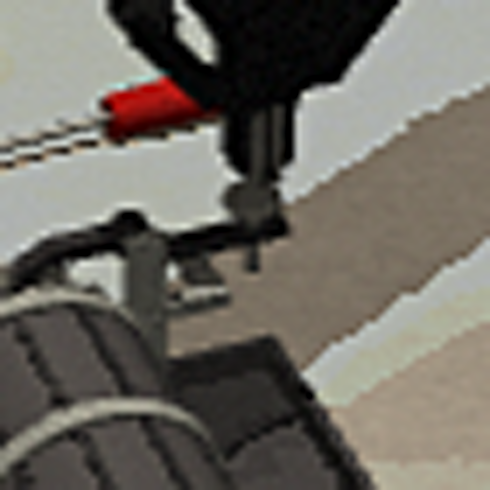

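```bash

python3 -m pendant '[[[0.1,0.1,0.1],[0,0,0],0],[[0.2,0.1,0.1],[0,0,0],0],[[0.3,0.1,0.1],[0,0,0],0],[[0.4,0.1,0.1],[0,0,0],0],[[0.4,0.1,0.1],[0,0,0],0]]'
python3 -m pendant '[[[0.05,0,0],[0,0,0],0],[[0.1,0,0],[0,0,0],0],[[0.15,0,0],[0,0,0],0],[[0.2,0,0],[0,0,0],0],[[0.2,0,0],[0,0,0],0]]'
python3 -m pendant '[[[0.05,0,0],[0,0,0],0],[[0.1,0,0],[0,0,0],0],[[0.15,0,0],[0,0,0],0],[[0.2,0,0],[0,0,0],0],[[0.2,0,0],[0,0,0],0]]'
```

```text
time_s: 3.32
eef_pos: [0.4682, -0.0096, 0.1602]
tcp_rot: [-2.949, 1.568, 3.059]
ft_force: [-0.0, 0.0, 0.3]
gripper_width: 0.0
time_s: 3.73
eef_pos: [0.4682, -0.0096, 0.1581]
tcp_rot: [-2.948, 1.568, 3.06]
ft_force: [0.2, -1.2, -0.6]
gripper_width: -0.0001
time_s: 4.15
eef_pos: [0.4681, -0.0096, 0.156]
tcp_rot: [-2.941, 1.568, 3.068]
ft_force: [-0.8, 0.5, 0.2]
gripper_width: -0.0001
```

```bash

python3 -m pendant '[[[0.03,0,0],[0,0,0],0],[[0.06,0,0],[0,0,0],0],[[0.1,0,0],[0,0,0],0],[[0.1,0,0],[0,0,0],0],[[0.1,0,0],[0,0,0],0]]'
python3 -m pendant '[[[0.03,0,0],[0,0,0],0],[[0.06,0,0],[0,0,0],0],[[0.1,0,0],[0,0,0],0],[[0.1,0,0],[0,0,0],0],[[0.1,0,0],[0,0,0],0]]'
python3 -c "
from plant import state
print(state()['time_s'],state()['ft_force'])"
```

```text
time_s: 4.57
eef_pos: [0.4681, -0.0096, 0.1549]
tcp_rot: [-2.96, 1.568, 3.049]
ft_force: [0.1, -0.5, -0.7]
gripper_width: -0.0002
time_s: 4.98
eef_pos: [0.4681, -0.0096, 0.154]
tcp_rot: [-2.945, 1.568, 3.064]
ft_force: [-0.3, 0.9, 1.5]
gripper_width: 0.0
4.9833 [-0.27533513  0.91454626  1.54816854]
```

```bash

python3 -m pendant '[[[0.03,0,0],[0,0,0],0],[[0.06,0,0],[0,0,0],0],[[0.1,0,0],[0,0,0],0],[[0.1,0,0],[0,0,0],0],[[0.1,0,0],[0,0,0],0]]'
python3 -m pendant '[[[0.03,0,0],[0,0,0],0],[[0.06,0,0],[0,0,0],0],[[0.1,0,0],[0,0,0],0],[[0.1,0,0],[0,0,0],0],[[0.1,0,0],[0,0,0],0]]'
```

```text
time_s: 5.4
eef_pos: [0.4681, -0.0096, 0.1534]
tcp_rot: [-2.869, 1.568, 3.14]
ft_force: [-3.6, 0.4, 7.2]
gripper_width: -0.0001
time_s: 5.82
eef_pos: [0.4681, -0.0096, 0.1528]
tcp_rot: [-2.785, 1.568, -3.06]
ft_force: [-2.8, 0.4, 6.4]
gripper_width: -0.0002
```

```bash

python3 -m pendant '[[[0.08,0,0],[0,0,0],0],[[0.16,0,0],[0,0,0],0],[[0.24,0,0],[0,0,0],0],[[0.24,0,0],[0,0,0],0],[[0.24,0,0],[0,0,0],0]]'
python3 -m pendant '[[[0.08,0,0],[0,0,0],0],[[0.16,0,0],[0,0,0],0],[[0.24,0,0],[0,0,0],0],[[0.24,0,0],[0,0,0],0],[[0.24,0,0],[0,0,0],0]]'
```

```text
time_s: 6.23
eef_pos: [0.468, -0.0095, 0.1507]
tcp_rot: [-2.731, 1.568, -3.006]
ft_force: [-3.3, 0.6, 7.0]
gripper_width: 0.0004
time_s: 6.65
eef_pos: [0.4679, -0.0095, 0.1486]
tcp_rot: [-2.677, 1.567, -2.951]
ft_force: [-3.5, 0.9, 6.4]
gripper_width: -0.0003
```

```bash

python3 -m pendant '[[[0.08,0,0],[0,0,0],0],[[0.16,0,0],[0,0,0],0],[[0.24,0,0],[0,0,0],0],[[0.24,0,0],[0,0,0],0],[[0.24,0,0],[0,0,0],0]]'
cat > look.py <<'E'
import sys
from h import *
n=sys.argv[1]; s=state(); print(s["time_s"],np.round(s["eef_pos"],4),np.round(s["ft_force"],1))
im=read_camera("scene")["color"]; cv2.imwrite(f"pics/s{n}_full.png",im)
cv2.imwrite(f"pics/s{n}.png",cv2.resize(im[175:275,230:330],None,fx=6,fy=6,interpolation=2))
E
python3 look.py 3
```

```text
time_s: 7.07
eef_pos: [0.4679, -0.0095, 0.1466]
tcp_rot: [-2.581, 1.567, -2.856]
ft_force: [-3.7, -0.6, 7.7]
gripper_width: -0.0002
7.0667 [ 0.4679 -0.0095  0.1466] [-3.7 -0.6  7.7]
```

View pics/s3.png

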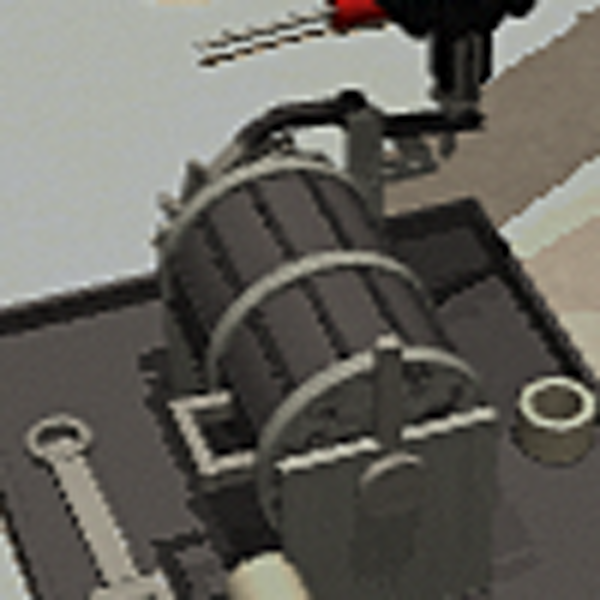

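```bash
cat >> h.py <<'E'
FC=np.array([0.6025,0.0627,0]); yw=np.radians(-15.7)
FR=np.array([[np.cos(yw),-np.sin(yw),0],[np.sin(yw),np.cos(yw),0],[0,0,1]])
def hpt(a,dy=0): 
    a=np.radians(a); return FC+FR@[.08*np.sin(a),.046+dy,.095+.08*np.cos(a)]
E
python3 - <<'E'
from h import *
for a in range(90,-21,-10):
    print(a,[tuple(((np.array(proj("scene",hpt(a,d)))-[230,175])*6).round(0).tolist()) for d in (-.026,0,.026)])
E
python3 -m pendant '[[[0.05,0,0],[0,0,0],0],[[0.1,0,0],[0,0,0],0],[[0.14,0,0],[0,0,0],0],[[0.14,0,0],[0,0,0],0],[[0.14,0,0],[0,0,0],0]]'
python3 look.py 4
```

```text
90 [(168.0, 426.0), (185.0, 464.0), (203.0, 504.0)]
80 [(169.0, 403.0), (186.0, 441.0), (204.0, 480.0)]
70 [(175.0, 378.0), (193.0, 416.0), (211.0, 455.0)]
60 [(186.0, 354.0), (204.0, 391.0), (223.0, 430.0)]
50 [(203.0, 330.0), (221.0, 367.0), (240.0, 405.0)]
40 [(223.0, 307.0), (242.0, 344.0), (261.0, 382.0)]
30 [(247.0, 287.0), (267.0, 324.0), (286.0, 362.0)]
20 [(275.0, 270.0), (294.0, 307.0), (315.0, 344.0)]
10 [(304.0, 257.0), (324.0, 293.0), (345.0, 330.0)]
0 [(334.0, 248.0), (354.0, 283.0), (376.0, 320.0)]
-10 [(363.0, 243.0), (385.0, 278.0), (407.0, 315.0)]
-20 [(392.0, 242.0), (414.0, 278.0), (436.0, 314.0)]
time_s: 7.53
eef_pos: [0.4679, -0.0095, 0.1456]
tcp_rot: [-2.516, 1.567, -2.79]
ft_force: [-3.3, 0.4, 7.8]
gripper_width: 0.0001
7.5333 [ 0.4679 -0.0095  0.1456] [-3.3  0.4  7.8]
```

View pics/s4.png

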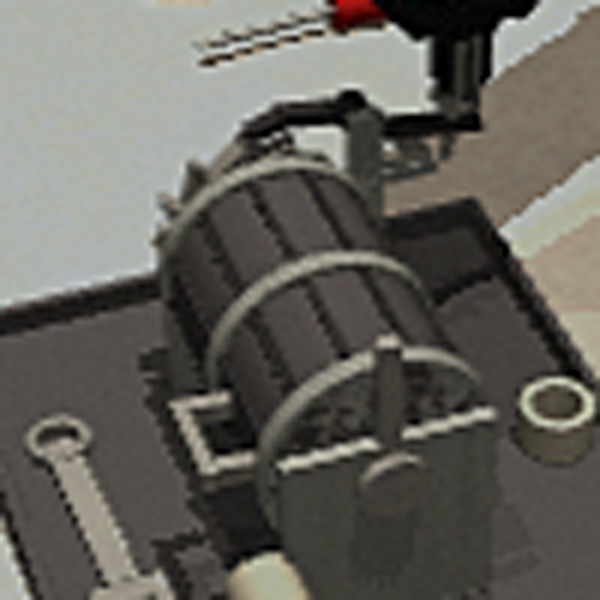

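```bash

python3 -m pendant '[[[0.05,0,0],[0,0,0],0],[[0.1,0,0],[0,0,0],0],[[0.14,0,0],[0,0,0],0],[[0.14,0,0],[0,0,0],0],[[0.14,0,0],[0,0,0],0]]'
python3 look.py 5
```

```text
time_s: 8.0
eef_pos: [0.4678, -0.0095, 0.1444]
tcp_rot: [-2.479, 1.567, -2.754]
ft_force: [-2.6, 0.1, 5.0]
gripper_width: -0.0004
8.0 [ 0.4678 -0.0095  0.1444] [-2.6  0.1  5. ]
```

View pics/s5.png

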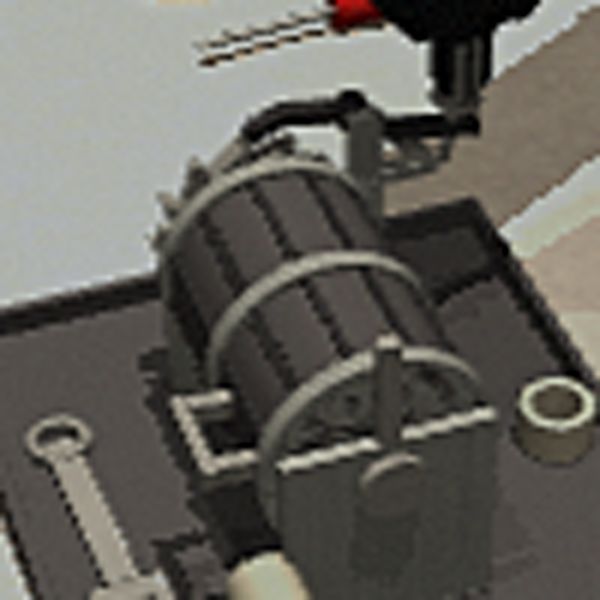

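```bash

python3 -m pendant '[[[0.06,0,0],[0,0,0],0],[[0.12,0,0],[0,0,0],0],[[0.12,0,0],[0,0,0],0],[[0.12,0,0],[0,0,0],0],[[0.12,0,0],[0,0,0],0]]'
python3 look.py 6
```

```text
time_s: 8.47
eef_pos: [0.4679, -0.0095, 0.1431]
tcp_rot: [-2.478, 1.567, -2.753]
ft_force: [-0.8, -0.3, 3.1]
gripper_width: 0.0
8.4667 [ 0.4679 -0.0095  0.1431] [-0.8 -0.3  3.1]
```

View pics/s6.png

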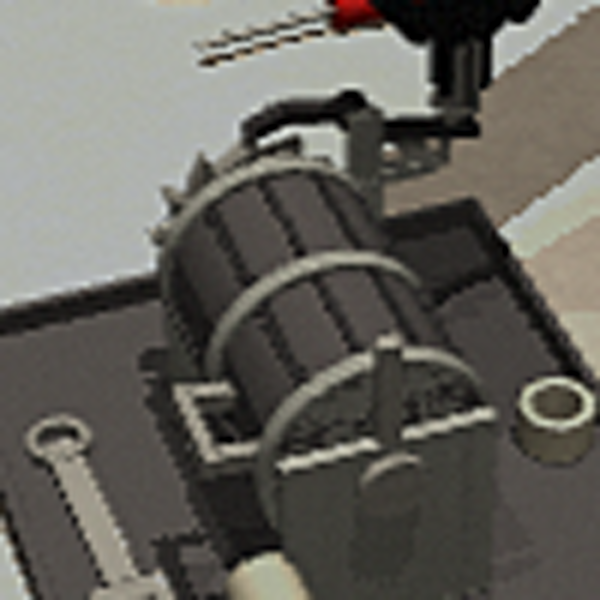

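```bash

python3 -m pendant '[[[0.06,0,0],[0,0,0],0],[[0.12,0,0],[0,0,0],0],[[0.12,0,0],[0,0,0],0],[[0.12,0,0],[0,0,0],0],[[0.12,0,0],[0,0,0],0]]'
python3 look.py 7
```

```text
time_s: 8.93
eef_pos: [0.468, -0.0095, 0.1422]
tcp_rot: [-2.418, 1.567, -2.692]
ft_force: [-1.3, -0.5, 6.0]
gripper_width: 0.0
8.9333 [ 0.468  -0.0095  0.1422] [-1.3 -0.5  6. ]
```

View pics/s7.png

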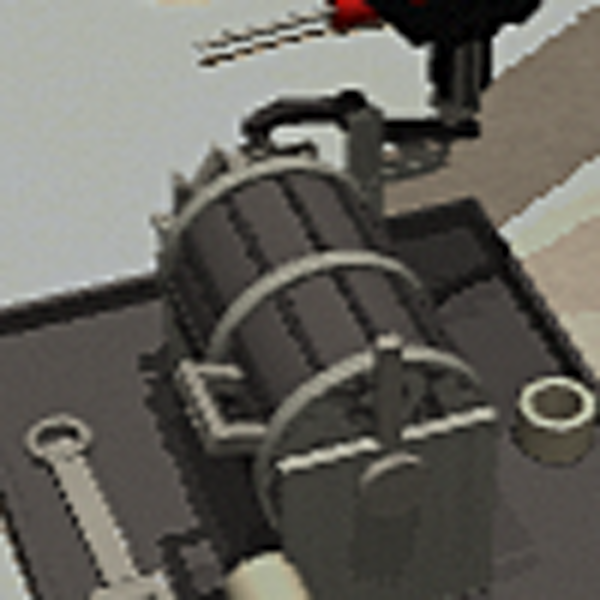

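```bash

python3 -m pendant '[[[0.08,0,0],[0,0,0],0],[[0.08,0,0],[0,0,0],0],[[0.08,0,0],[0,0,0],0],[[0.08,0,0],[0,0,0],0],[[0.08,0,0],[0,0,0],0]]'
python3 look.py 8
```

```text
time_s: 9.4
eef_pos: [0.4681, -0.0095, 0.1416]
tcp_rot: [-2.358, 1.567, -2.633]
ft_force: [-2.7, 0.0, 6.1]
gripper_width: -0.0003
9.4 [ 0.4681 -0.0095  0.1416] [-2.7  0.   6.1]
```

View pics/s8.png

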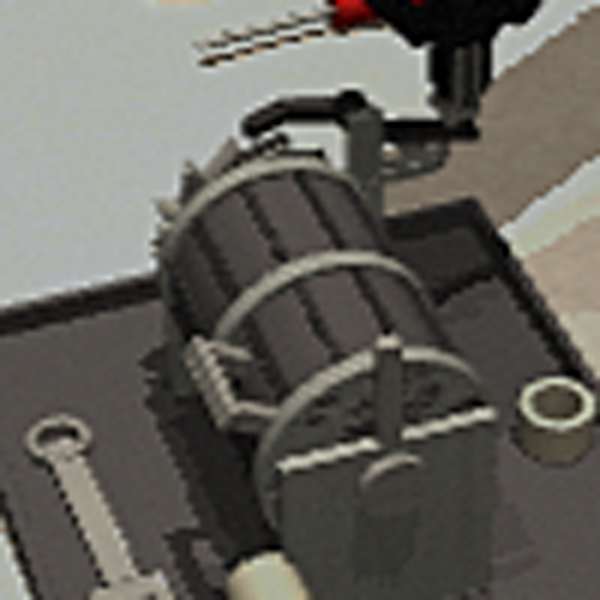

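```bash

python3 -m pendant '[[[0.05,0,0],[0,0,0],0],[[0.05,0,0],[0,0,0],0],[[0.05,0,0],[0,0,0],0],[[0.05,0,0],[0,0,0],0],[[0.05,0,0],[0,0,0],0]]'
python3 look.py 9
```

```text
time_s: 9.87
eef_pos: [0.4681, -0.0095, 0.1413]
tcp_rot: [-2.325, 1.567, -2.599]
ft_force: [-1.7, -0.2, 6.3]
gripper_width: 0.0002
9.8667 [ 0.4681 -0.0095  0.1413] [-1.7 -0.2  6.3]
```

View pics/s9.png

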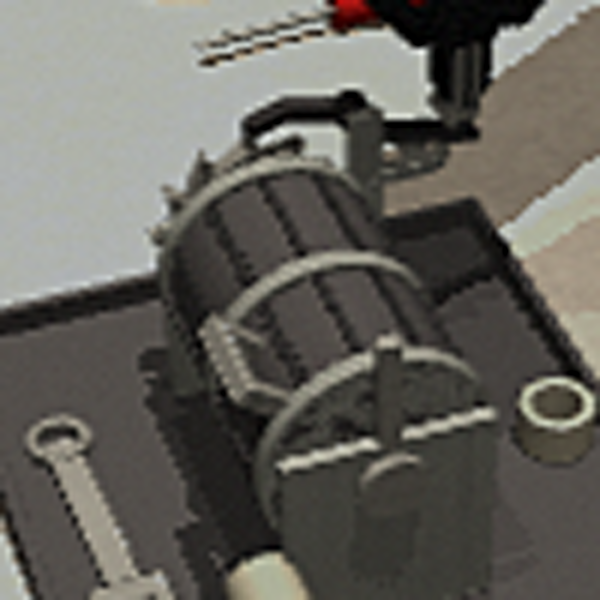

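```bash

python3 -m pendant '[[[0.03,0,0],[0,0,0],0],[[0.03,0,0],[0,0,0],0],[[0.03,0,0],[0,0,0],0],[[0.03,0,0],[0,0,0],0],[[0.03,0,0],[0,0,0],0]]'
python3 look.py 10
```

```text
time_s: 10.33
eef_pos: [0.4682, -0.0095, 0.1412]
tcp_rot: [-2.29, 1.567, -2.564]
ft_force: [-2.3, 0.3, 5.0]
gripper_width: -0.0003
10.3333 [ 0.4682 -0.0095  0.1412] [-2.3  0.3  5. ]
```

View pics/s10.png

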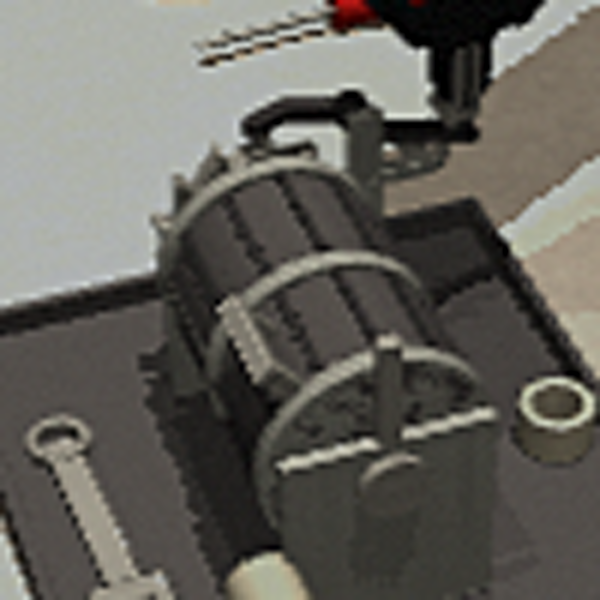

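```bash

python3 -m pendant '[[[0.03,0,0],[0,0,0],0],[[0.03,0,0],[0,0,0],0],[[0.03,0,0],[0,0,0],0],[[0.03,0,0],[0,0,0],0],[[0.03,0,0],[0,0,0],0]]'
python3 -m pendant '[[[0.03,0,0],[0,0,0],0],[[0.03,0,0],[0,0,0],0],[[0.03,0,0],[0,0,0],0],[[0.03,0,0],[0,0,0],0],[[0.03,0,0],[0,0,0],0]]'
python3 look.py 11
```

```text
time_s: 10.8
eef_pos: [0.4682, -0.0096, 0.1411]
tcp_rot: [-2.248, 1.567, -2.523]
ft_force: [-2.6, 0.6, 5.9]
gripper_width: -0.0003
time_s: 11.22
eef_pos: [0.4682, -0.0096, 0.141]
tcp_rot: [-2.208, 1.567, -2.483]
ft_force: [-2.3, -0.3, 6.3]
gripper_width: -0.0002
11.2167 [ 0.4682 -0.0096  0.141 ] [-2.3 -0.3  6.3]
```

View pics/s11.png

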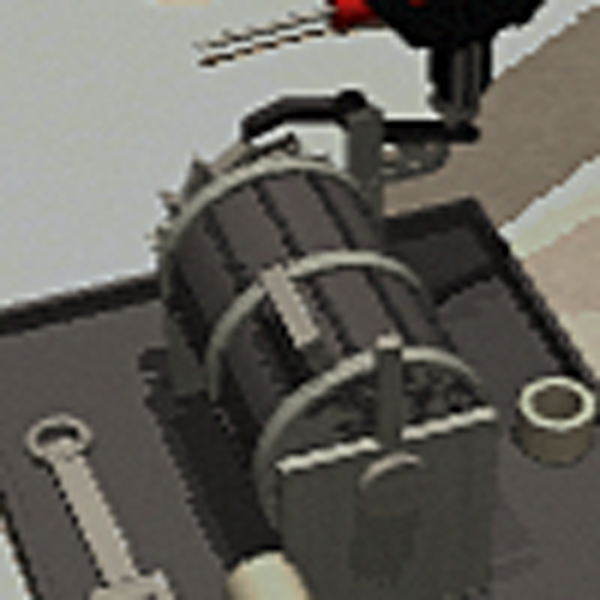

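```bash

python3 -m pendant '[[[0.03,0,0],[0,0,0],0],[[0.03,0,0],[0,0,0],0],[[0.03,0,0],[0,0,0],0],[[0.03,0,0],[0,0,0],0],[[0.03,0,0],[0,0,0],0]]'
python3 look.py 12
```

```text
time_s: 11.68
eef_pos: [0.4682, -0.0096, 0.1409]
tcp_rot: [-2.173, 1.567, -2.448]
ft_force: [-2.4, -0.9, 6.0]
gripper_width: -0.0001
11.6833 [ 0.4682 -0.0096  0.1409] [-2.4 -0.9  6. ]
```

View pics/s12.png

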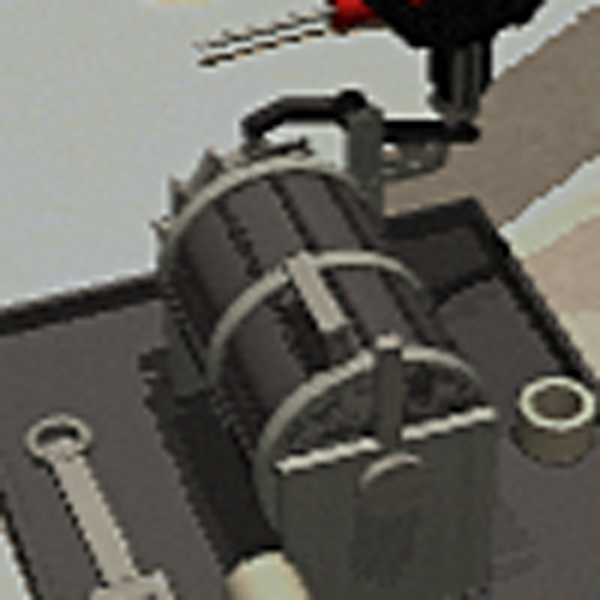

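```bash

python3 -m pendant '[[[0.03,0,0],[0,0,0],0],[[0.03,0,0],[0,0,0],0],[[0.03,0,0],[0,0,0],0],[[-4,0,0],[0,0,0],0],[[-8,0,0],[0,0,0],0]]'
python3 look.py 13
```

```text
time_s: 12.15
eef_pos: [0.4669, -0.0092, 0.2202]
tcp_rot: [-2.755, 1.563, -3.029]
ft_force: [1.5, 0.1, 1.1]
gripper_width: -0.0001
12.15 [ 0.4669 -0.0092  0.2202] [1.5 0.1 1.1]
```

View pics/s13.png

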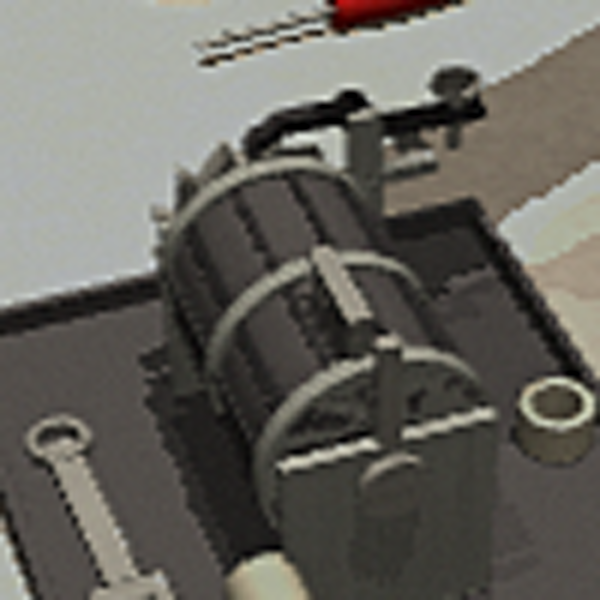

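```bash
for i in 1 2 3 4; do
python3 -m pendant '[[[0,0,0],[0,0,0],0],[[0,0,0],[0,0,0],0],[[0,0,0],[0,0,0],0],[[0,0,0],[0,0,0],0],[[0,0,0],[0,0,0],0]]' | head -1; done
python3 look.py 14
for i in 1 2 3 ; do
python3 -m pendant '[[[0,0,0],[0,0,0],0],[[0,0,0],[0,0,0],0],[[0,0,0],[0,0,0],0],[[0,0,0],[0,0,0],0],[[0,0,0],[0,0,0],0]]' | head -1; done
python3 look.py 15; python3 -c "
import cv2;a=cv2.imread('pics/s14_full.png');b=cv2.imread('pics/s15_full.png');print(cv2.absdiff(a,b)[175:275,230:330].max(), cv2.absdiff(a,b)[175:275,230:330].mean())"
```

```text
time_s: 12.62
time_s: 13.03
time_s: 13.45
time_s: 13.87
13.8667 [ 0.4702 -0.0088  0.2277] [ 0.3 -0.  -0.2]
time_s: 14.33
time_s: 14.75
time_s: 15.17
15.1667 [ 0.4702 -0.0088  0.2277] [-0.7  0.2 -0.8]
36 1.6818333333333333
```

View pics/s15.png

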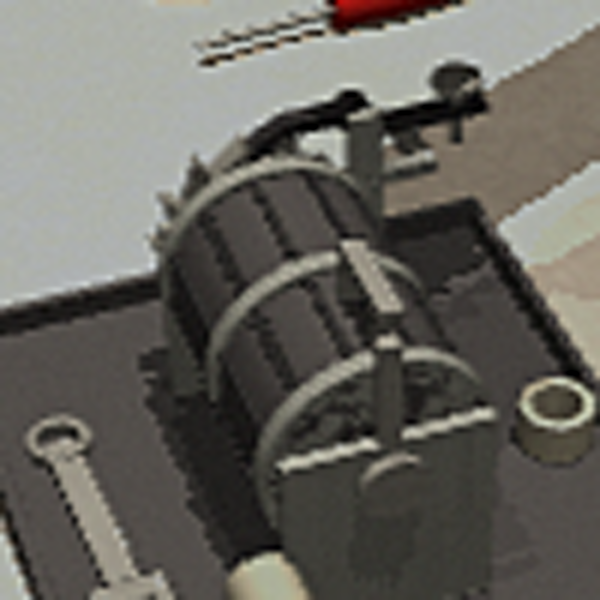

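```bash
python3 - <<'E'
from h import *
a=cv2.imread("pics/scene1.png");b=cv2.imread("pics/s15_full.png");c=cv2.imread("pics/s14_full.png")
f=lambda i:cv2.resize(i[180:215,255:315],None,fx=6,fy=6,interpolation=2)
cv2.imwrite("pics/cmp.png",np.hstack([f(a),f(b)]))
d=cv2.absdiff(b,c); print((d.max(2)>25).sum(), (d[175:275,230:330].max(2)>25).sum(), d.mean())
a=cv2.cvtColor(a,6)[175:275,230:330].astype(float);b2=cv2.cvtColor(b,6)[175:275,230:330].astype(float);c2=cv2.cvtColor(c,6)[175:275,230:330].astype(float)
w=np.s_[:35,10:95]
print("subpix shift 14->15 drum", cv2.phaseCorrelate(c2,b2))
w=np.s_[5:22,65:85]; print("pad shift vs start",cv2.phaseCorrelate(a[w].copy(),b2[w].copy()))
E
```

```text
4 4 1.6387103174603175
subpix shift 14->15 drum ((-0.00891084247322027, 0.004910911614949498), 0.9955387339862578)
pad shift vs start ((-0.20176559195510535, -0.17008103295393795), 0.9767881975521783)
```

View pics/cmp.png

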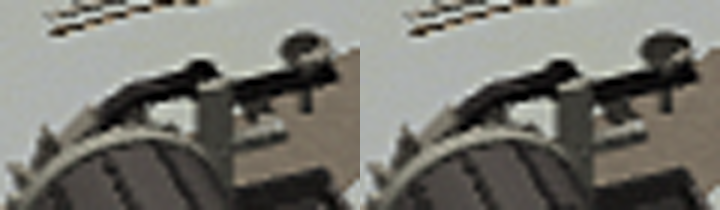

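```bash
python3 -c "
from plant import hand_in
print(hand_in())"
```

```text
the job is handed in; nothing more can be done
None
```

I pressed the pawl's pad down until the wheel ran free, let the drum turn back by itself, and released it. The pawl caught three teeth on, at about 90°, with the handle up near the pointer. The job is handed in at about 15 s; no verdict came back.

- **Pressing:** With the fingers closed, I touched the pad at z ≈ 0.154 m and pressed about 12–13 mm. The highest vertical force I read was about 8 N, against the 18 N limit. I read it only between moves, so short peaks in between went unseen.
- **Release:** I lifted off when the drum had turned about 73–75°, half-way between the second and third teeth.
- **Final state:** The two last pictures, 1.3 s apart, show the drum still. The pawl and tooth pattern matched the starting picture to about 0.3 pixel, so the pawl is down in a gap. The fingers were about 75 mm above the pad, and the force reading was near zero. I saw nothing on or around the filter shifted, but took no overall picture at the end.
- **Handle angle:** My estimates disagree a little. The last picture gives about 6° past the top. The starting angle of about 79° less 90° gives about 11° past it. That is roughly 8–15 mm off, inside the 26 mm limit.
- **Not checked directly:** I could not read the pawl's tilt while pressing. That it was clear of the teeth is inferred from the wheel running freely past two teeth and the force settling at about 6 N.

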